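Set the hob to boost under the saucepan

TASK

Get the lidded saucepan heating on full power: with a fingertip, lightly tap the hob's red on/off key, then the zone key for the side on which the saucepan stands, then the orange boost key, in that order, letting each key come up before you tap the next. Tap no other key, and leave the pans, kettle, jar and salt pot standing where they are.

Things in the scene. Friction and masses are not known exactly. Their poses are not given: they have to be found in the camera images.
- hob: Induction hob, black glass on a steel housing, 580 mm wide (y) by 350 deep (x), glass 60 mm above the worktop; fixed. Origin: centre of its underside; x to its rear (away from the robot), y to the left seen from the robot, z up. Ring-marked zones at x 45, y +145 (left) and -145 mm (right). A row of seven push keys, 52 mm apart, at x -142 mm.
- saucepan: Stainless-steel saucepan, 160 mm across, with its grey-blue lid on and a black lid knob (body 84 mm high, 122 mm to the top of the knob), long steel bar handle pointing to the rear. It stands on one of the two zones, left or right. Origin: centre of its underside, on the glass.
- frying_pan: Black open frying pan, 220 mm across the rim, 45 mm high, long handle with black grip pointing to the rear. It stands on the other zone. Origin: centre of its underside, on the glass.
- kettle: Blue-grey jug kettle on its black base, 165 mm across, 233 mm high, steel handle, standing beside the hob on the right. Origin: centre of its underside.
- biscuit_jar: Biscuit-coloured glass jar with copper lid, 96 mm across, 150 mm high, standing beside the hob on the left. Origin: centre of its underside.
- salt_pot: White ceramic salt pot with wooden lid, 68 mm across, 79 mm high, standing on the worktop in front of the hob. Origin: centre of its underside.
- key_left_top (a point): Centre of the top face of the left-zone key: a light grey soft push key, 28 mm wide (hob y) by 26 mm deep, marked with two small discs side by side, the LEFT one solid black and the right one only an outline: selects the left cooking zone; the leftmost of the seven keys (156 mm to +y of the middle of the hob). Its top stands 6 mm proud of the glass, 66 mm above the worktop, facing up.
- key_left (a joint): How far the left-zone key is pressed straight down, in m: 0 up, 0.005 at its stop. A spring returns it; it takes about 0.3 N to start and 7.3 N at the stop. It registers a tap at 0.002 (about 3.1 N); pushing on hard against the stop (20 N) is not a light tap.
- key_timer_top (a point): Centre of the top face of the timer key: a light grey soft push key, 28 mm wide (hob y) by 26 mm deep, marked with a black clock face; second key from the left. Its top stands 6 mm proud of the glass, 66 mm above the worktop, facing up.
- key_timer (a joint): How far the timer key is pressed straight down, in m: 0 up, 0.005 at its stop. A spring returns it; it takes about 0.3 N to start and 7.3 N at the stop. It registers a tap at 0.002 (about 3.1 N); pushing on hard against the stop (20 N) is not a light tap.
- key_minus_top (a point): Centre of the top face of the minus key: a light grey soft push key, 28 mm wide (hob y) by 26 mm deep, marked with a black minus bar; third key from the left. Its top stands 6 mm proud of the glass, 66 mm above the worktop, facing up.
- key_minus (a joint): How far the minus key is pressed straight down, in m: 0 up, 0.005 at its stop. A spring returns it; it takes about 0.3 N to start and 7.3 N at the stop. It registers a tap at 0.002 (about 3.1 N); pushing on hard against the stop (20 N) is not a light tap.
- key_power_top (a point): Centre of the top face of the on/off key: a RED soft push key, 28 mm wide (hob y) by 26 mm deep, marked with a white standby sign (ring with a bar); the middle key of the seven, on the hob's centre line. Its top stands 6 mm proud of the glass, 66 mm above the worktop, facing up.
- key_power (a joint): How far the on/off key is pressed straight down, in m: 0 up, 0.005 at its stop. A spring returns it; it takes about 0.3 N to start and 7.3 N at the stop. It registers a tap at 0.002 (about 3.1 N); pushing on hard against the stop (20 N) is not a light tap.
- key_plus_top (a point): Centre of the top face of the plus key: a light grey soft push key, 28 mm wide (hob y) by 26 mm deep, marked with a black plus cross; fifth key from the left, just right of the red key. Its top stands 6 mm proud of the glass, 66 mm above the worktop, facing up.
- key_plus (a joint): How far the plus key is pressed straight down, in m: 0 up, 0.005 at its stop. A spring returns it; it takes about 0.3 N to start and 7.3 N at the stop. It registers a tap at 0.002 (about 3.1 N); pushing on hard against the stop (20 N) is not a light tap.
- key_boost_top (a point): Centre of the top face of the boost key: an ORANGE soft push key, 28 mm wide (hob y) by 26 mm deep, marked with two white chevrons pointing away from the robot; sixth key from the left. Its top stands 6 mm proud of the glass, 66 mm above the worktop, facing up.
- key_boost (a joint): How far the boost key is pressed straight down, in m: 0 up, 0.005 at its stop. A spring returns it; it takes about 0.3 N to start and 7.3 N at the stop. It registers a tap at 0.002 (about 3.1 N); pushing on hard against the stop (20 N) is not a light tap.
- key_right_top (a point): Centre of the top face of the right-zone key: a light grey soft push key, 28 mm wide (hob y) by 26 mm deep, marked with two small discs side by side, the RIGHT one solid black and the left one only an outline: selects the right cooking zone; the rightmost key. Its top stands 6 mm proud of the glass, 66 mm above the worktop, facing up.
- key_right (a joint): How far the right-zone key is pressed straight down, in m: 0 up, 0.005 at its stop. A spring returns it; it takes about 0.3 N to start and 7.3 N at the stop. It registers a tap at 0.002 (about 3.1 N); pushing on hard against the stop (20 N) is not a light tap.
Not all that is in view belongs to the job. What is meant by the biscuit_jar is not green, and is the larger of those in its own colour.

How it is judged:
By the outcome, as a careful person would: the job done as asked, in the order asked, and still so for the second after the job is handed in, with the robot touching nothing.
It also fails if it takes over 54 s, if anything falls off the work surface, if the arm or the gripper's body presses on something with over 40 N, if the wrist force passes 120 N, or if a joint passes its speed limit or range.

ROBOT

A 6-joint arm with a two-finger parallel gripper is mounted at the origin on the work surface. World frame = base frame: x ahead of the robot, y to its left, z up, the work surface at z = 0. Lengths are in mm, angles in rad, forces in N, time in s.
With the tool pointing down it reaches from about 400 to 925 mm from the base axis. Payload 12.5 kg.
Tool frame: the origin (TCP) lies midway between the tips of the shut fingers; the grasp point (between the pads) lies 19 mm behind it; z points along the fingers, y is the line along which they close (so a half turn about z gives the same grasp; the last joint's range is limited). The gripper opens to 95 mm and grips with 3 to 60 N. Pads are 20 mm wide; open, the fingers measure 119 mm over their backs; the gripper's body (75 mm by 180 mm) begins 59 mm behind the grasp point.
Start: joints at [-1.366, 0.491, 1.559, -0, 1.092, -0.106], TCP at [191.161, -595.067, 214.661] pointing down, gripper open.
Joint ranges: [-3.1, 3.1], [-0.84, 2.19], [0.05, 2.79], [-1.13, 4.28], [0.06, 2.93], [-2.69, 2.69]. Speed limits (rad/s): [2.22, 2.22, 2.79, 3.14, 3.14, 3.14].

INTERFACE

Orientations are given as [roll, pitch, yaw] about the fixed x, y, z axes, in that order (R = Rz(yaw) Ry(pitch) Rx(roll)).
In Python, from cell import env gives the robot as it stands.
- The arm moves only by the tool arm_command, never from a script. Its argument "targets" is a list of rows, each a list of 5 numbers: the shift along the tool's x, y, z in mm, then the turn about the tool's z in degrees, then the opening, from 0 (shut) to 1 (fully open). In form: [[tx, ty, tz, roll, fingers], ...]. A call has 1 to 5 rows; each row is the pose to reach, as a shift and turn from the pose commanded when the call began, along the tool's axes at that moment; what a row does not reach only later rows make up. A row lasts 1/10 s, in which the tool goes at most 50 mm and 8.59 degrees, less where a joint would pass 70% of its speed; a pose out of reach is approached as far as the arm can. A call with a gripper value outside its range is refused whole. The fingers move at their own pace and stop on an object; the grip force is fixed at half the most. Time passes only in rows, so rows that repeat a pose let the fingers close. It gives the time, the measured TCP pose, the force, the opening and the grip force at its end, in the units of the state.
- env.state(): the state, without advancing time (a new reading comes with each control period).
- env.read_camera(name): name is "side" or "top" or "wrist"; returns a dict with "frame" (384x512x3 uint8, red, green, blue), "vertical_fov" (degrees; the focal length in pixels is half the picture's height over the tangent of half this angle, whatever the lens; pixels are square), "cx", "cy" (the principal point, pixels), "world_from_camera" (4x4, takes a point from camera to world coordinates); the wrist camera has in their place "hand_eye" (4x4, takes a point from camera to tool coordinates, whose origin is the TCP and whose axes are the flange's). Camera axes: x right, y down, z forward; pixel columns grow to the right and rows downward; lengths in mm; the calibration is good to about 2 mm. A picture is of the moment at which its call begins: read the wrist's pose just before it. There is no depth.
- env.job_done(): hands the job in; it is judged then, once.
The state is a dict: "t": time; "joints": joint angles; "qvel": joint speeds; "tau": joint torques, N m; "eef_pos": TCP position; "tcp_rot": TCP orientation; "ft_force": force on the tool from outside, world axes, zero at the start; "moment": the same for the moment, N m; "opening": opening from 0.0 (shut) to 1.0 (fully open); "grip_force": force on a finger pad.
Only numpy, scipy, OpenCV 4.12 (cv2) and the standard library are available. Lean on these libraries where they do the work, as an engineer would, in place of code of your own. Each camera call takes 0.05 s, during which the arm holds its last target. There are 200 camera calls.

## Working session

There is one attempt and no reset: what is moved stays moved. The work goes in short steps, Python scripts to look and compute and a tool call to move; the robot and the scene stay as the last step left them, time stands still between calls to the robot, and variables do not carry over. Pictures are saved under pics/ and viewed, at most 10 in all, crops included, and the job is handed in when it is done.

Besides the shell and the picture viewer there is one more tool, called after "Call:" by a JSON object that holds its "method" and its "body", one argument or row to a line. arm_command: Moves the arm, as the interface text tells. Its arguments: {"type":"object","properties":{"targets":{"type":"array","items":{"type":"array","items":{"type":"number"}}}},"required":["targets"]}

```bash
mkdir -p pics
cat > h.py <<'E'
import numpy as np,cv2
from cell import env
def ray(c,u,v,z):
    f=c["frame"].shape[0]/2/np.tan(np.radians(c["vertical_fov"])/2)
    T=np.array(c["world_from_camera"]); d=T[:3,:3]@np.array([(u-c["cx"])/f,(v-c["cy"])/f,1]); o=T[:3,3]
    return o+d*(z-o[2])/d[2]
E
python3 - <<'E'
from h import *
s=env.state(); print({k:np.round(s[k],3) for k in("t","eef_pos","tcp_rot","ft_force","opening")})
for n in("top","side"):
    c=env.read_camera(n); f=c["frame"]; cv2.imwrite(f"pics/{n}.png",f[...,::-1])
    print(n,c["vertical_fov"],c["cx"],c["cy"],np.round(c["world_from_camera"],2).tolist())
    hsv=cv2.cvtColor(f,cv2.COLOR_RGB2HSV)
    for nm,lo,hi in(("red",(0,150,90),(6,255,255)),("red2",(172,150,90),(180,255,255)),("orange",(8,170,120),(20,255,255))):
        k,l,st,ce=cv2.connectedComponentsWithStats(cv2.inRange(hsv,lo,hi))
        for i in range(1,k):
            if st[i,4]>15: print(nm,st[i],ce[i].round(1),ray(c,*ce[i],66).round(1))
E
```

```text
{'t': np.float64(0.0), 'eef_pos': array([ 191.103, -594.808,  214.053]), 'tcp_rot': array([-3.14 , -0.   ,  0.311]), 'ft_force': array([0.575, 0.359, 0.157]), 'opening': np.float64(0.999)}
top 43.06897599809976 256.72626728677517 199.81605567939857 [[0.02, -0.99, 0.11, 371.47], [-1.0, -0.02, -0.0, 22.07], [0.01, -0.11, -0.99, 1736.33], [0.0, 0.0, 0.0, 1.0]]
red [235 201   6   8  17] [236.4 203.9] [537.9  85.1  66. ]
orange [264 208   9   8  38] [268.1 211.4] [513.9 -24.4  66. ]
side 42.437080835463895 260.2020895168641 187.95558687783057 [[0.99, -0.1, 0.08, 395.88], [-0.13, -0.77, 0.62, -1067.94], [-0.0, -0.63, -0.78, 1410.63], [0.0, 0.0, 0.0, 1.0]]
red [258  25  19  21 223] [266.2  35.2] [690.4 919.5  66. ]
orange [71 30  9  4 16] [75.2 31.9] [-196.6 1068.    66. ]
orange [251 194   9   8  39] [254.8 198.1] [515.8 -28.8  66. ]
```

View pics/top.png

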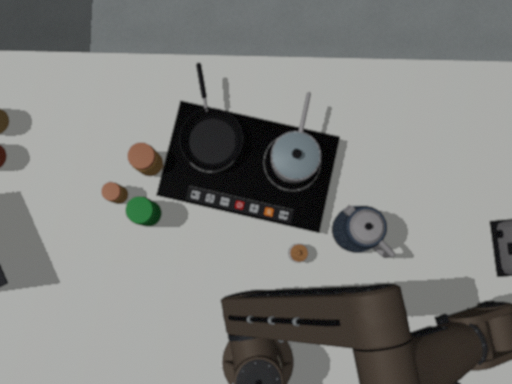

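View pics/side.png

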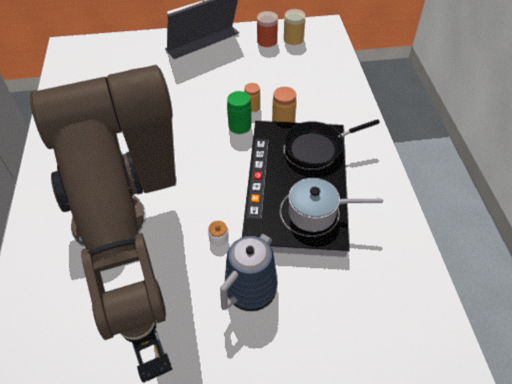

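The top view shows the saucepan on the right zone (296,157) and the frying pan on the left (212,141). The candidate keys are red (239,205), plus (254,208), orange (268,211) and rightmost (284,215). The salt pot at (299,253) and the kettle at (360,228) stand near the right end of the row. I choose red, then rightmost, then orange, and check them in a close crop.

Run:
```python
from h import *
ims=[]
P={}
for n,(x0,y0,x1,y1) in(("top",(184,182,300,226)),("side",(242,134,274,220))):
    c=env.read_camera(n); f=c["frame"]; cr=f[y0:y1,x0:x1]
    g=cr.max(2); m=(g>100).astype(np.uint8)
    k,l,st,ce=cv2.connectedComponentsWithStats(m)
    for i in range(1,k):
        if 25<st[i,4]<200:
            box=st[i,:2]+(st[i,2:4]-1)/2+[x0,y0]
            print(n,st[i],box,ray(c,*box,66).round(1))
    b=cr if n=="top" else np.rot90(cr)
    ims.append(cv2.resize(b,(780,int(780*b.shape[0]/b.shape[1])),interpolation=2))
cv2.imwrite("pics/keys.png",np.vstack(ims)[:600,:,::-1])
```

```text
top [ 7  9  9  8 52] [195.  194.5] [567.7 228.9  66. ]
top [22 12  9  9 61] [210. 198.] [556.6 176.7  66. ]
top [36 15  9  9 64] [224. 201.] [547.1 128.2  66. ]
top [51 19  9  8 62] [239.  204.5] [536.   76.1  66. ]
top [66 22  9  9 62] [254. 208.] [524.9  24.2  66. ]
top [80 25 10 10 77] [268.5 211.5] [513.7 -26.   66. ]
top [95 29  9  9 57] [283. 215.] [502.6 -76.1  66. ]
side [15  7  8  6 43] [260.5 143.5] [570.  227.1  66. ]
side [14 17  8  7 48] [259.5 154. ] [559.1 174.   66. ]
side [13 27  8  7 55] [258.5 164. ] [548.9 125.3  66. ]
side [11 38  9  7 57] [257. 175.] [536.6  73.7  66. ]
side [10 49  9  8 62] [256.  186.5] [526.3  21.6  66. ]
side [ 9 60  9  9 73] [255. 198.] [516.3 -28.7  66. ]
side [ 8 72  9  9 65] [254. 210.] [506.4 -79.2  66. ]
```

View pics/keys.png

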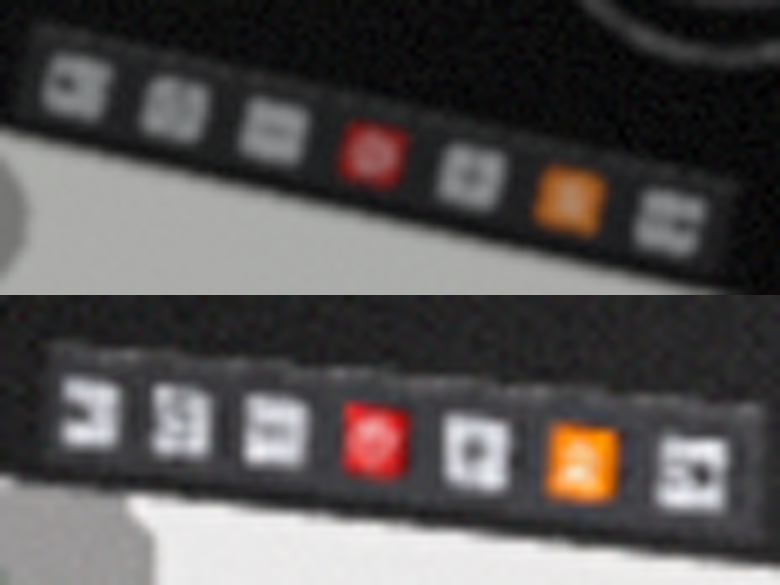

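The crop confirms the choice. Red standby key is at about (536,75), orange chevrons at (515,-27), and the rightmost key, with its right disc solid, at (504.5,-78). The saucepan stands on the right zone. First I lift and shut the fingers, then travel.

Call:
{"method": "arm_command", "body": {
  "targets": [
    [0, 0, -40, 0, 0],
    [0, 0, -70, 0, 0],
    [30, -30, -70, 8, 0],
    [60, -60, -70, 16, 0],
    [90, -90, -70, 24, 0]
  ]
}}

```text
t: 0.7
eef_pos: [249.6, -480.4, 284.5]
tcp_rot: [-3.142, -0.0, -0.115]
ft_force: [-0.3, -0.1, 0.3]
opening: 0.638
grip_force: 0.0
```

Call:
{"method": "arm_command", "body": {
  "targets": [
    [18, -46, 0, 3, 0],
    [36, -92, 0, 6, 0],
    [54, -138, 0, 6, 0],
    [72, -184, 0, 6, 0],
    [90, -230, 0, 6, 0]
  ]
}}

```text
t: 1.2
eef_pos: [364.0, -261.0, 284.7]
tcp_rot: [3.141, -0.0, -0.213]
ft_force: [0.2, -2.4, 0.2]
opening: 0.217
grip_force: 0.0
```

Call:
{"method": "arm_command", "body": {
  "targets": [
    [12, -46, 0, 0, 0],
    [24, -92, 0, 0, 0],
    [36, -138, 0, 0, 0],
    [48, -184, 0, 0, 0],
    [60, -230, 0, 0, 0]
  ]
}}

```text
t: 1.7
eef_pos: [471.3, -48.8, 284.8]
tcp_rot: [3.141, -0.0, -0.213]
ft_force: [0.9, -0.4, -0.1]
opening: 0.006
grip_force: 0.0
```

Call:
{"method": "arm_command", "body": {
  "targets": [
    [12, -45, 20, 0, 0],
    [24, -90, 50, 0, 0],
    [37, -134, 80, 0, 0],
    [37, -134, 100, 0, 0],
    [37, -134, 100, 0, 0]
  ]
}}

```text
t: 2.2
eef_pos: [534.2, 73.7, 181.6]
tcp_rot: [3.14, 0.006, -0.21]
ft_force: [-0.1, -0.1, 0.3]
opening: 0.004
grip_force: 0.0
```

```bash
cat > w.py <<'E'
from h import *
from scipy.spatial.transform import Rotation as Ro
import sys
s=env.state(); c=env.read_camera("wrist"); f=c["frame"]
T=np.eye(4);T[:3,:3]=Ro.from_euler("xyz",s["tcp_rot"]).as_matrix();T[:3,3]=s["eef_pos"]
c["world_from_camera"]=T@np.array(c["hand_eye"])
print(s["t"],np.round(s["eef_pos"],1),np.round(s["tcp_rot"],3),np.round(s["ft_force"],2),s["opening"])
cv2.imwrite(f"pics/{sys.argv[1]}.png",f[...,::-1])
hsv=cv2.cvtColor(f,cv2.COLOR_RGB2HSV)
for nm,lo,hi in(("red",(0,150,90),(6,255,255)),("red2",(172,150,90),(180,255,255)),("orange",(8,170,120),(20,255,255)),("grey",(0,0,140),(180,60,255))):
    k,l,st,ce=cv2.connectedComponentsWithStats(cv2.inRange(hsv,lo,hi))
    for i in range(1,k):
        if 300<st[i,4]<9000:
            r=cv2.minAreaRect(np.argwhere(l==i)[:,::-1].astype(np.float32))
            print(nm,st[i],np.round(r[0],1),np.round(r[1],1),ray(c,*r[0],66).round(1))
E
python3 w.py w1
```

```text
2.2 [534.2  73.7 181.6] [ 3.14   0.006 -0.21 ] [-0.13 -0.12  0.28] 0.0043422643926443
red [242 171  32  29 494] [257.5 185. ] [28. 31.] [537.9  73.7  66. ]
orange [358 171  35  29 746] [375. 185.] [28. 34.] [516.2 -27.4  66. ]
grey [326   0 186  82 640] [411.7  51.4] [192.7  54.1] [618.9 -68.3  66. ]
grey [447   0  65  25 546] [479.  12.] [68.3 11.6] [ 636.2 -121.1   66. ]
grey [470   0  42  13 352] [490.5   6. ] [41. 12.] [ 638.6 -129.8   66. ]
grey [ 63 173  35  28 638] [ 80.  186.5] [27. 34.] [569.3 226.9  66. ]
grey [123 172  34  29 568] [139.3 185.6] [29.1 31.5] [559.2 175.6  66. ]
grey [182 172  33  28 801] [198.  185.5] [27. 32.] [548.4 125.   66. ]
grey [  25  312  136   34 4445] [ 92.5 328.5] [ 33. 135.] [427.2 267.   66. ]
grey [ 358  312  134   38 4738] [424.5 330.5] [133.  37.] [354.8 -58.6  66. ]
```

View pics/w1.png

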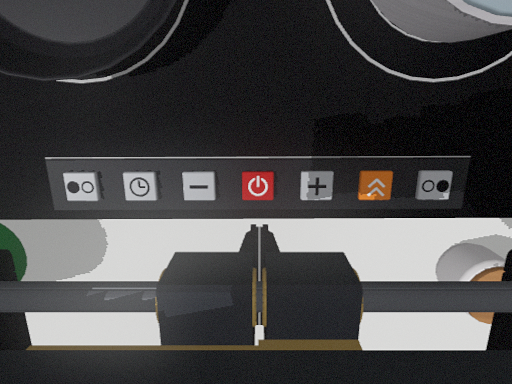

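The wrist view shows red at (258,185), orange at (375,185) and the right-zone key at (435,185), with its right disc solid and the saucepan behind it. Red is about 4 mm ahead of the tool, so I correct for that and go down.

Call:
{"method": "arm_command", "body": {
  "targets": [
    [3.5, -1, 40, 0, 0],
    [3.5, -1, 80, 0, 0],
    [3.5, -1, 100, 0, 0],
    [3.5, -1, 105, 0, 0],
    [3.5, -1, 105, 0, 0]
  ]
}}

```text
t: 2.75
eef_pos: [539.4, 71.8, 80.7]
tcp_rot: [-3.142, -0.001, -0.214]
ft_force: [-0.2, 0.0, 0.3]
opening: 0.005
grip_force: 0.0
```

Call:
{"method": "arm_command", "body": {
  "targets": [
    [0, 0, 0, 0, 0],
    [0, 0, 0, 0, 0]
  ]
}}

```text
t: 2.95
eef_pos: [539.6, 72.4, 81.2]
tcp_rot: [-3.141, -0.003, -0.213]
ft_force: [-0.7, 0.6, 0.3]
opening: 0.007
grip_force: 0.0
```

Call:
{"method": "arm_command", "body": {
  "targets": [
    [-1.8, -1, 6, 0, 0],
    [-1.8, -1, 12, 0, 0],
    [-1.8, -1, 15, 0, 0],
    [-1.8, -1, 17, 0, 0],
    [-1.8, -1, 17, 0, 0]
  ]
}}

```text
t: 3.45
eef_pos: [537.2, 74.1, 62.5]
tcp_rot: [3.141, 0.001, -0.213]
ft_force: [-2.8, 1.4, 6.0]
opening: 0.003
grip_force: 2.8
```

6 N is about 4 mm of travel, so the tap registered. I lift and move to the right-zone key.

Call:
{"method": "arm_command", "body": {
  "targets": [
    [0, 0, -15, 0, 0],
    [0, 0, -30, 0, 0],
    [0, 0, -30, 0, 0],
    [0, 40, -30, 0, 0],
    [0, 80, -30, 0, 0]
  ]
}}

```text
t: 3.95
eef_pos: [520.1, -4.4, 91.9]
tcp_rot: [3.141, 0.0, -0.21]
ft_force: [0.2, -0.6, -0.6]
opening: 0.003
grip_force: 0.0
```

Call:
{"method": "arm_command", "body": {
  "targets": [
    [0, 40, 0, 0, 0],
    [0, 75.5, 0, 0, 0],
    [0, 75.5, 0, 0, 0],
    [0, 75.5, 10, 0, 0],
    [0, 75.5, 10, 0, 0]
  ]
}}

```text
t: 4.45
eef_pos: [504.0, -77.2, 81.0]
tcp_rot: [-3.141, 0.002, -0.212]
ft_force: [-0.3, -0.4, -0.7]
opening: 0.001
grip_force: 0.0
```

```bash
python3 w.py w2
```

```text
4.45 [504.  -77.2  81. ] [-3.141e+00  2.000e-03 -2.120e-01] [-0.27 -0.36 -0.72] 0.0012853040839682155
red [  0 211  30  42 660] [ 14.5 231.5] [41. 29.] [536.   64.1  66. ]
orange [ 149  210   50   42 1641] [173.5 230.5] [41. 49.] [516.7 -28.5  66. ]
grey [  86    0  304   78 1592] [237.5  38.5] [ 77. 303.] [610.5 -89.6  66. ]
grey [ 358   53  154  228 3790] [483.4 199.4] [120.2 272.6] [ 497.5 -208.8   66. ]
grey [  0 189 230   3 378] [114.5 189.6] [  1.7 229. ] [548.   -2.5  66. ]
grey [  60  212   51   40 1595] [ 85.  231.5] [39. 50.] [527.2  23.1  66. ]
grey [ 17 276 143   5 620] [ 88. 278.] [  4. 142.] [497.4  32.1  66. ]
grey [  25  312  136   34 4447] [ 92.5 328.5] [ 33. 135.] [462.   42.1  66. ]
grey [ 358  312  136   38 3902] [425.5 330.5] [ 37. 135.] [ 414.9 -169.2   66. ]
```

View pics/w2.png

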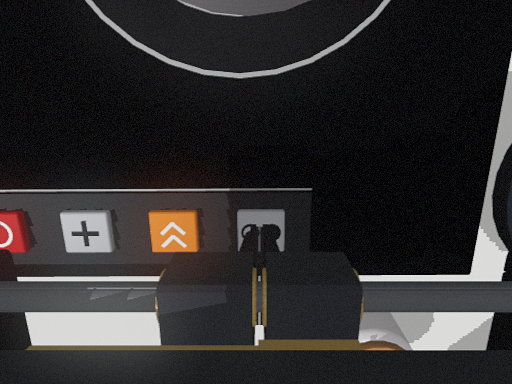

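The fingertip is over the right-zone key at (261,231). Red and orange are up. I press.

Call:
{"method": "arm_command", "body": {
  "targets": [
    [1, 0.8, 6, 0, 0],
    [1, 0.8, 12, 0, 0],
    [1, 0.8, 15, 0, 0],
    [1, 0.8, 17, 0, 0],
    [1, 0.8, 17, 0, 0]
  ]
}}

```text
t: 5.0
eef_pos: [505.3, -78.8, 65.4]
tcp_rot: [-3.142, 0.0, -0.213]
ft_force: [-1.2, 0.6, 1.2]
opening: 0.003
grip_force: 0.8
```

Call:
{"method": "arm_command", "body": {
  "targets": [
    [0, 0, 1.5, 0, 0],
    [0, 0, 2.8, 0, 0],
    [0, 0, 2.8, 0, 0]
  ]
}}

```text
t: 5.3
eef_pos: [505.4, -78.9, 62.9]
tcp_rot: [-3.142, -0.0, -0.213]
ft_force: [-0.4, 3.6, 4.8]
opening: 0.001
grip_force: 2.5
```

4.8 N and z 62.9 both give about 3 mm, so it registered. Next is boost, 52 mm to the left.

Call:
{"method": "arm_command", "body": {
  "targets": [
    [0, 0, -15, 0, 0],
    [0, 0, -25, 0, 0],
    [0, 0, -25, 0, 0],
    [0, -30, -25, 0, 0],
    [0, -52, -25, 0, 0]
  ]
}}

```text
t: 5.8
eef_pos: [516.4, -27.7, 87.6]
tcp_rot: [3.141, -0.0, -0.214]
ft_force: [-0.3, -0.4, -0.2]
opening: 0.006
grip_force: 0.0
```

Call:
{"method": "arm_command", "body": {
  "targets": [
    [0, 0, 6, 0, 0],
    [0, 0, 6, 0, 0],
    [0, 0, 6, 0, 0]
  ]
}}

```text
t: 6.1
eef_pos: [516.1, -28.8, 81.4]
tcp_rot: [3.141, 0.001, -0.213]
ft_force: [-0.3, 0.6, 0.3]
opening: 0.004
grip_force: 0.0
```

The tool is centred on boost, measured at (516.5,-28).

Call:
{"method": "arm_command", "body": {
  "targets": [
    [0, -0.5, 7, 0, 0],
    [0, -0.5, 13, 0, 0],
    [0, -0.5, 16, 0, 0],
    [0, -0.5, 18.5, 0, 0],
    [0, -0.5, 18.5, 0, 0]
  ]
}}

```text
t: 6.6
eef_pos: [516.2, -28.0, 63.1]
tcp_rot: [3.141, 0.001, -0.213]
ft_force: [-2.4, -3.2, 5.9]
opening: 0.007
grip_force: 2.4
```

5.9 N, so it registered. I lift clear and look.

Call:
{"method": "arm_command", "body": {
  "targets": [
    [0, 0, -20, 0, 0],
    [0, 0, -60, 0, 0],
    [0, 0, -100, 0, 0],
    [0, 0, -120, 0, 0],
    [0, 0, -120, 0, 0]
  ]
}}

```text
t: 7.1
eef_pos: [517.6, -27.7, 186.1]
tcp_rot: [-3.141, -0.006, -0.213]
ft_force: [0.2, 0.7, 0.2]
opening: 0.004
grip_force: 0.0
```

```bash
python3 w.py w3 | head -1; python3 -c "
from h import *
cv2.imwrite('pics/s2.png',np.hstack([cv2.imread('pics/w3.png')[:,:400],env.read_camera('side')['frame'][:,120:400,::-1]]))"
```

```text
7.1 [517.6 -27.7 186.1] [-3.141 -0.006 -0.213] [0.18 0.69 0.16] 0.004185387809931753
```

View pics/s2.png

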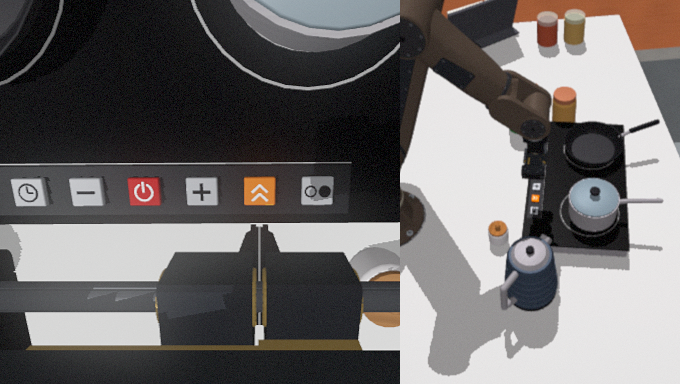

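All the keys are up: red (144,191), orange (260,191) and right (317,191). The pans, kettle, salt pot and jar stand where they were, and the arm is clear.

```bash
python3 -c "
from cell import env
print(env.job_done())"
```

```text
the job is handed in; nothing more can be done
None
```

I tapped on/off, then the right-zone key, then boost, each lightly (5–6 N) and each up before the next; nothing else looked moved in the last pictures. The job is handed in after about 7 s, and no verdict came back.

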